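# Reset the pottery wheel's breaker and refit the control-box cover

## Robot

A 6-joint arm with a two-finger parallel gripper is mounted at the origin on the work surface. World frame = base frame: x ahead of the robot, y to its left, z up, the work surface at z = 0. Lengths are in m, angles in degrees, forces in N, time in s.
With the tool pointing down it reaches from about 0.3 to 0.75 m from the base axis. Payload 8.5 kg.
Tool frame: the origin (TCP) lies midway between the tips of the shut fingers; the grasp point (between the pads) lies 19 mm behind it (env.tcp_to_grasp is the z of the grasp point in the tool frame, in m); z points along the fingers, y is the line along which they close (so a half turn about z gives the same grasp; the last joint's range is limited). The gripper opens to 85 mm and grips with 20 to 120 N. Pads are 22 mm wide; open, the fingers measure 114 mm over their backs; the gripper's body (76 mm by 85 mm) begins 54 mm behind the grasp point. The pads swing forward as they close: fully open they stand 13 mm farther back than shut.
Start: joints at [-88.94, 21.807, 74.336, -0, 83.858, -12.336], TCP at [0.127, -0.535, 0.231] pointing down, gripper open.
Joint ranges: [-178.18, 178.18], [-50.72, 133.34], [12.68, 142.11], [-81.47, 261.47], [9.98, 163.14], [-165.26, 165.26]. Speed limits (degrees/s): [136.94, 136.94, 180, 180, 180, 180].

## Interface

Orientations are given as a 3x3 rotation matrix whose columns are the frame's x, y, z axes.
In Python, from rig import env, imaging, job, models gives the robot as it stands. The module is installed in compiled form; this text tells all that it offers.
- The arm moves only by the tool jog_arm, never from a script. Its argument "plan" is text: rows parted by semicolons, each of 7 numbers parted by spaces: the turn, a rotation vector about the tool's x, y, z in degrees, then the shift along the tool's x, y, z in cm, then the closure in counts, from 0 (fully open) to 255 (shut). In form: rx ry rz x y z claw; .... A call has 1 to 10 rows; each row shifts and turns the commanded pose from where the row before left it, along the tool's axes as they then stand; what a row does not reach is not made up. A row lasts 1/12 s, in which the tool goes at most 41.7 mm and 7.16 degrees, less where a joint would pass 70% of its speed; a pose out of reach is approached as far as the arm can. A call with a gripper value outside its range is refused whole. The fingers move at their own pace and stop on an object; "grip_force" is the grip in N (left out, the last holds). Time passes only in rows, so rows that do not move let the fingers close. It gives the time, the measured TCP pose, the force, the opening and the grip force at its end, in the units of the state.
- env.observe(): the state, without advancing time (a new reading comes with each control period).
- imaging.get_image(name): name is "scene" or "top"; returns a dict with "pixels" (420x560x3 uint8, red, green, blue), "depth" (420x560 float32, m along the optical axis (not along the pixel's ray), 0 where there is no reading), "fov_y" (degrees; the focal length in pixels is half the picture's height over the tangent of half this angle, whatever the lens; pixels are square), "cx", "cy" (the principal point, pixels), "world_from_camera" (4x4, takes a point from camera to world coordinates). Camera axes: x right, y down, z forward; pixel columns grow to the right and rows downward; lengths in m; the calibration is good to about 2 mm. A picture is of the moment at which its call begins.
- job.close_job(): hands the job in; it is judged then, once.
Trained networks look in the newest picture that a camera, given by its name, has taken for a name from the list of things; names that differ only in an ending like _2 or _b are one class to them, and where a whole thing is asked for, a point or a joint stands for the part that bears it (a point fixed in the world has none). Each returns a list of dicts, best first, with "confidence" (0 to 1); they miss things now and then, are a little off and sometimes report something else, mostly with a low value. They report only what shows in the picture. A call takes as long as a camera call. They do not tell look-alikes from the thing itself.
- models.outline_of(camera, query): "region" (420x560 bool, what is visible of it) and "bbox" ([centre column, centre row, width, height] in pixels, round what is visible of it).
- models.tip_of(camera, query): "at" ([column, row] in pixels: a listed point, or the origin of a listed thing).
The state is a dict: "time_s": time; "q": joint angles; "qvel": joint speeds; "joint_efforts": joint torques, N m; "position": TCP position; "tool_rot": TCP orientation; "ft_force": force on the tool from outside, world axes, zero at the start; "wrist_torque": the same for the moment, N m; "grip_width": finger opening in m; "gripper_force": force on a finger pad.
Only numpy, scipy, OpenCV 4.12 (cv2) and the standard library are available. Lean on these libraries where they do the work, as an engineer would, in place of code of your own. Each camera call takes 0.05 s, during which the arm holds its last target. There are 200 camera calls.

## Task

The breaker in the open control box of the potter's wheel has tripped: push its white lever fully over to the other side. Then put the loose metal cover back on the box, fully home over both pins so that it lies flush on the rim, lowering it rather than dropping it, and let go. Leave the mug, the bowl and the lidded pot where they stand.

Things in the scene. Friction and masses are not known exactly. Their poses are not given: they have to be found in the camera images.
- box: Open grey control box screwed to the bench, 150 (x) x 200 (y) x 90 mm high, walls 5 mm. Origin: centre of its underside; z up, rim at z = 90 mm. At both ends a boss (30 x 18 mm, level with the rim) carries a pin; y = -77 to +77 mm is free between them. A black breaker block (64 x 76 mm, top at z = 45 mm) in the middle carries the lever.
- pin0 (a point): Top of the steel pin at the box's -y end (x = 0, y = -86 mm). Pins are 10 mm thick and rise 18 mm above the rim: 11 mm straight, then a cone to 3 mm.
- pin1 (a point): Top of the like pin at the box's +y end (x = 0, y = +86 mm).
- lever (a joint): White paddle lever of the breaker, 22 mm wide (box x), 8 thick, 50 long, pivoting about the box's x direction at the box's centre, 35 mm above its underside. 0: leans 0.5 rad to the box's -y side (tripped; starts at 0 to 0.12). 1.0: at its stop, leaning 0.5 rad to the +y side (on). It stays where left; 2 to 4 N at its end move it; always below the rim.
- lever_tip (a point): Centre of the lever's free end, 50 mm from the pivot: y = -24 mm, z = 79 mm in the box's frame when tripped, y = +24 mm when on.
- cover_grip (a point): Centre of the black handle bar (18 mm wide in x, 100 long in y, 16 high) of the loose cover, over the cover's centre; 34 mm above the underside of its plate, with a 20 mm gap between plate and bar. x across the bar, y along bar and plate, z up. When home, 124 mm above the box's underside. Cover about 0.35 kg, flat on the bench at first.
- cover_plate (a point): Centre of the cover's aluminium plate, 150 (x) x 200 (y) x 6 mm, 3 mm above its underside; axes as the handle's. Two 16 mm holes at y = +86 and -86 mm go over the pins. It fits either way round; home, its x and y lie along the box's.
- mug_mid (a point): Dark mug, 80 mm wide, 90 mm high, beyond the work; point at its centre half-way up.
- bowl_mid (a point): Clay bowl, 150 mm wide, 65 mm high, to the left; point at its centre half-way up.
- pot_mid (a point): Black lidded pot, 150 mm wide, 112 mm high, to the right; point at its centre half-way up.
There are look-alikes about, which are no part of the job. Of the things shaped like the part that bears cover_grip, the aluminium one is meant.

How it is judged (in metres and radians):
On the way:
1. the breaker lever is pushed fully over (value of joint lever above 0.85 rad), for 0.2 s.
At the end, for the whole second after the job is handed in: The lever stands past 0.85 of its 1.0 rad; the cover is at rest on the box, over both pins, flush on the rim (within 3.5 mm in height, 0.04 rad of level, 6 mm of centre, 0.08 rad of square, either way round), and mug, bowl and pot are within 30 mm of where they stood (value of joint lever above 0.85 rad and x of cover_grip in the frame of box between -0.006 and 0.006 m and y of cover_grip in the frame of box between -0.006 and 0.006 m and z of cover_grip in the frame of box between 0.1205 and 0.1275 m and angle between cover_grip's own z axis and vertical below 0.04 rad and angle between the x axis of cover_grip and the x axis of box, either way round below 0.08 rad and linear speed of cover below 0.02 m/s and distance of each of mug_mid, bowl_mid, pot_mid from where it was at the start of the episode below 0.03 m); the robot touches nothing.
It fails at once if the cover is dropped (falls free, faster than 0.5 m/s) (linear speed of cover above 0.5 m/s and contact force between cover and the fingers below 0.05 N).
It fails at once if the mug is pushed away by more than 30 mm (distance of mug_mid from where it was at the start of the episode above 0.03 m).
It fails at once if the bowl is pushed away by more than 30 mm (distance of bowl_mid from where it was at the start of the episode above 0.03 m).
It fails at once if the pot is pushed away by more than 30 mm (distance of pot_mid from where it was at the start of the episode above 0.03 m).
It also fails if it takes over 54 s, if anything falls off the work surface, if the arm or the gripper's body presses on something with over 40 N, if the wrist force passes 120 N, or if a joint passes its speed limit or range.

## Working session

There is one attempt and no reset: what is moved stays moved. The work goes in short steps, Python scripts to look and compute and a tool call to move; the robot and the scene stay as the last step left them, time stands still between calls to the robot, and variables do not carry over. Pictures are saved under pics/ and viewed, at most 10 in all, crops included, and the job is handed in when it is done.

Besides the shell and the picture viewer there is one more tool, called by a JSON object that holds its "name" and its "arguments". jog_arm: Moves the arm, as the interface text tells. Its arguments: {"type":"object","properties":{"plan":{"type":"string"},"grip_force":{"type":"number"}},"required":["plan"]}

```bash
mkdir -p pics
cat > h.py <<'E'
import numpy as np, cv2
from rig import env, imaging, job, models
def cam(n):
    im=imaging.get_image(n); im['f']=210/np.tan(np.radians(im['fov_y']/2)); return im
def pt(im,c,r,z=None):
    T=im['world_from_camera']; d=np.array([(c-im['cx'])/im['f'],(r-im['cy'])/im['f'],1.])
    if z is None:
        w=im['depth'][int(round(r)),int(round(c))]
    else: w=(z-T[2,3])/(T[:3,:3]@d)[2]
    return T[:3,:3]@(d*w)+T[:3,3]
def cloud(im):
    r,c=np.mgrid[:420,:560]; d=im['depth']
    P=np.stack([(c-im['cx'])/im['f']*d,(r-im['cy'])/im['f']*d,d],-1)
    T=im['world_from_camera']; return P@T[:3,:3].T+T[:3,3]
def save(im,n): cv2.imwrite('pics/'+n,im['pixels'][...,::-1])
E
python3 - <<'E'
from h import *
for n in ['scene','top']:
    im=cam(n); save(im,n+'0.png')
    np.set_printoptions(precision=3,suppress=True)
    print(n,im['fov_y'],im['world_from_camera'])
    for q in ['box','pin0','pin1','lever','lever_tip','cover_grip','cover_plate','mug_mid','bowl_mid','pot_mid']:
        for t in models.tip_of(n,q): 
            c,r=t['at']; print(q,np.round([c,r]),round(t['confidence'],2),pt(im,c,r))
s=env.observe(); print(s,env.tcp_to_grasp)
E
```

```text
scene 56.70837582305523 [[-0.09   0.777 -0.623  1.341]
 [ 0.996  0.07  -0.057  0.092]
 [-0.001 -0.626 -0.78   1.129]
 [ 0.     0.     0.     1.   ]]
box [326. 244.] 0.56 [0.616 0.181 0.042]
pin0 [355. 234.] 0.75 [0.597 0.273 0.087]
pin0 [302. 216.] 0.6 [0.52  0.095 0.06 ]
pin1 [355. 234.] 0.75 [0.597 0.273 0.087]
pin1 [302. 216.] 0.6 [0.52  0.095 0.06 ]Traceback (most recent call last):
  File "<stdin>", line 7, in <module>
ValueError: it knows: bowl_mid, box, cover_grip, cover_plate, lever_tip, mug_mid, pin, pot_mid
```

Run:
```python
from h import *
for n in ['scene','top']:
    im=cam(n); save(im,n+'0.png')
    np.set_printoptions(precision=3,suppress=True)
    print(n,im['fov_y'],im['world_from_camera'])
    for q in ['box','pin0','lever_tip','cover_grip','cover_plate','mug_mid','bowl_mid','pot_mid']:
        for t in models.tip_of(n,q): 
            c,r=t['at']; print(q,np.round([c,r]),round(t['confidence'],2),pt(im,c,r))
s=env.observe(); print(s,env.tcp_to_grasp)
```

```text
scene 56.70837582305523 [[-0.09   0.777 -0.623  1.341]
 [ 0.996  0.07  -0.057  0.092]
 [-0.001 -0.626 -0.78   1.129]
 [ 0.     0.     0.     1.   ]]
box [326. 241.] 0.69 [0.597 0.182 0.033]
pin0 [356. 232.] 0.97 [0.588 0.275 0.085]
pin0 [300. 217.] 0.88 [0.542 0.091 0.084]
lever_tip [321. 227.] 0.57 [0.573 0.16  0.078]
cover_grip [326. 175.] 0.93 [0.298 0.177 0.04 ]
cover_grip [174. 268.] 0.79 [ 0.748 -0.299  0.04 ]
cover_grip [218. 212.] 0.76 [ 0.504 -0.206  0.029]
cover_grip [205. 157.] 0.59 [ 0.238 -0.307  0.036]
cover_plate [215. 215.] 0.83 [ 0.502 -0.219  0.008]
cover_plate [182. 279.] 0.81 [ 0.782 -0.264  0.038]
cover_plate [326. 184.] 0.65 [0.341 0.178 0.038]
cover_plate [207. 165.] 0.6 [ 0.245 -0.303  0.002]
mug_mid [264. 274.] 0.84 [ 0.773 -0.007  0.091]
bowl_mid [427. 245.] 0.61 [0.561 0.531 0.003]
pot_mid [123. 213.] 0.64 [ 0.58  -0.513  0.084]
pot_mid [267. 271.] 0.57 [ 0.71  -0.007  0.002]
top 49.110764403453814 [[-0.014 -0.999  0.047  0.421]
 [-1.     0.015  0.015 -0.003]
 [-0.016 -0.047 -0.999  1.624]
 [ 0.     0.     0.     1.   ]]
box [446. 188.] 0.74 [ 0.563 -0.522 
[... 617 characters left out ...]
7 -0.012  0.011]
bowl_mid [138. 192.] 0.96 [0.576 0.524 0.013]
pot_mid [441. 187.] 0.9 [ 0.57  -0.514  0.094]
pot_mid [237. 188.] 0.53 [0.578 0.169 0.064]
{'time_s': 1.1, 'q': array([-88.941,  21.807,  74.335,   0.   ,  83.858, -12.336]), 'qvel': array([-0.083, -0.031, -0.04 , -0.021,  0.037, -0.034]), 'joint_efforts': array([ -0.002, -44.833, -23.147,  -0.   ,   0.001,  -0.   ]), 'position': array([ 0.127, -0.535,  0.231]), 'tool_rot': array([[ 0.973,  0.232,  0.   ],
       [ 0.232, -0.973, -0.   ],
       [ 0.   ,  0.   , -1.   ]]), 'ft_force': array([-0.365, -0.185,  0.598]), 'wrist_torque': array([-0.019,  0.033, -0.007]), 'gripper_force': 0.0, 'grip_width': 0.08546666561686306} -0.0187
```

View pics/scene0.png

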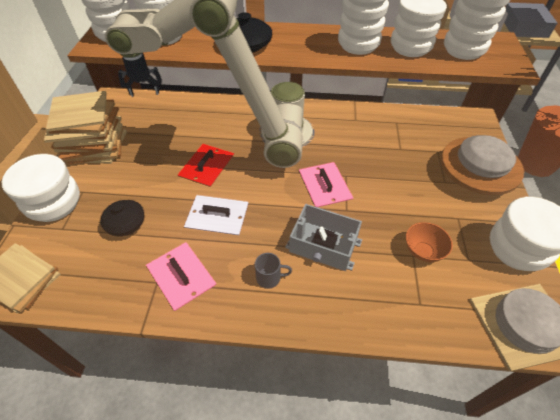

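View pics/top0.png

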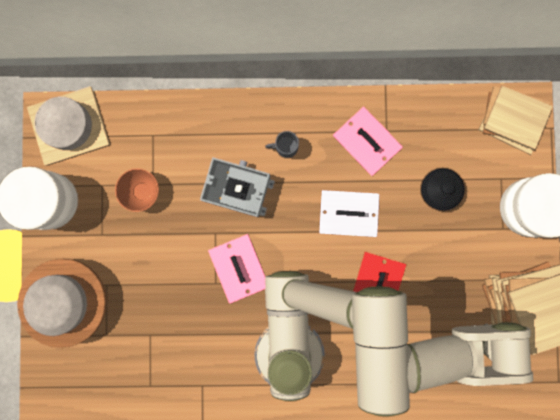

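The aluminium cover is the white/grey plate, at about (217,212) in the scene view and (350,213) in the top view; the pink and red ones are look-alikes. The box is at about (325,238) and (238,187), with the lever leaning towards the end nearer the robot's right. Next I'll measure both precisely.

```bash
cat > m.py <<'E'
from h import *
np.set_printoptions(precision=4,suppress=True)
def rect(P):
    (c,s,a)=cv2.minAreaRect((P[:,:2]*1000).astype(np.float32)); return np.round([*c,*s,a],1)
def trim(P):
    ctr=np.median(P,0); return P[np.linalg.norm(P[:,:2]-ctr[:2],axis=1)<.15]
if __name__=='__main__':
  for n in ['top','scene']:
    im=cam(n); W=cloud(im); X,Y,Z=W[...,0],W[...,1],W[...,2]; hsv=cv2.cvtColor(im['pixels'],cv2.COLOR_RGB2HSV)
    near=(abs(X-.5)<.14)&(abs(Y+.21)<.16)
    m=near&(hsv[...,1]<60)&(hsv[...,2]>140)
    r,c=np.nonzero(m); P=np.array([pt(im,a,b,.006) for a,b in zip(c,r)])
    print(n,'plate',len(P),rect(P),'depth z',np.median(Z[m]))
    m=near&(hsv[...,2]<70)
    r,c=np.nonzero(m); P=np.array([pt(im,a,b,.042) for a,b in zip(c,r)])
    print(' handle',rect(P), 'z pct',np.percentile(Z[m],[10,50,90,97]))
    nb=(abs(X-.575)<.17)&(abs(Y-.175)<.17)
    m=nb&(Z>.075)&(Z<.1); print(' rim',m.sum(),rect(W[m]),np.median(Z[m]),W[m].mean(0))
    q=[pt(im,*t['at'],.108) for t in models.tip_of(n,'pin0')[:2]]; print(' pins',q, q and (q[0]+q[1])/2, np.linalg.norm(q[0]-q[1]))
    t=models.tip_of(n,'lever_tip'); print(' tip',[(x['at'],pt(im,*x['at'],.079)) for x in t[:2]])
    x0,x1,y0,y1=(190,290,150,220) if n=='top' else (270,380,190,280)
    cr=cv2.resize(im['pixels'][y0:y1,x0:x1,::-1],None,fx=5,fy=5,interpolation=cv2.INTER_CUBIC)
    cv2.imwrite(f'pics/crop_{n}.png',cr)
E
python3 m.py
```

```text
top plate 2371 [ 490.5 -217.9  203.5  153.1   85.6] depth z 0.005427256874656949
 handle [ 489.8 -217.1   89.7   10.    84.4] z pct [0.0366 0.0415 0.0452 0.0474]
 rim 519 [635.2 145.1 228.7 275.9  71.8] 0.08853185905649696 [0.5947 0.1671 0.0879]
 pins [array([0.6051, 0.2486, 0.108 ]), array([0.5581, 0.0952, 0.108 ])] [0.5816 0.1719 0.108 ] 0.16042739241864062
 tip [([242.6, 188.8], array([0.5747, 0.1483, 0.079 ]))]
scene plate 1612 [ 494.8 -215.3  202.9  152.6   85.5] depth z 0.003752161261594833
 handle [ 504.6 -210.6   90.8   27.2   88.6] z pct [0.0291 0.0377 0.0415 0.0439]
 rim 747 [635.7 144.5 230.2 268.5  72.7] 0.08561240168155426 [0.6001 0.1631 0.0847]
 pins [array([0.607 , 0.2635, 0.108 ]), array([0.5511, 0.0918, 0.108 ])] [0.5791 0.1776 0.108 ] 0.18056618549350262
 tip [([319.2, 227.1], array([0.5743, 0.1555, 0.079 ]))]
```

View pics/crop_scene.png

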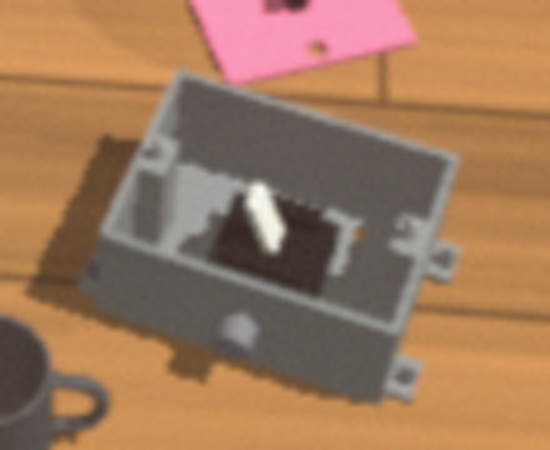

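View pics/crop_top.png

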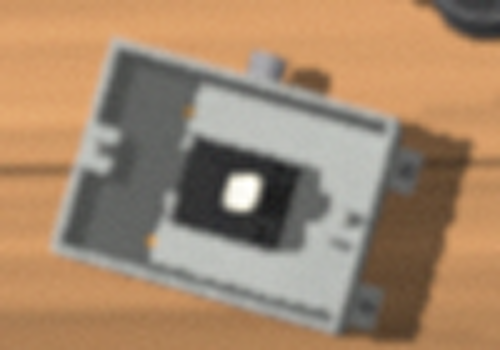

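The scene crop shows the lever tip (about (322,228) full-frame) leaning left, i.e. to world -y, with pins near (301,220) and (352,236). So the box's -y end is the world -y end. Rim corners are clear in both crops, so I'll use those.

Run:
```python
from h import *
from m import rect
np.set_printoptions(precision=4,suppress=True)
C={'top':((190,150),[(115,40),(400,122),(340,335),(52,250)]),'scene':((270,190),[(180,70),(458,155),(395,330),(102,235)])}
for n,(o,cs) in C.items():
    im=cam(n); W=cloud(im)
    P=np.array([pt(im,(a+.5)/5-.5+o[0],(b+.5)/5-.5+o[1],.09) for a,b in cs])
    print(n,P.mean(0),rect(P), [np.linalg.norm(P[i]-P[i-1]) for i in range(4)])
    ctr=P.mean(0); d=np.linalg.norm(W[...,:2]-ctr[:2],axis=-1)
    m=((d<.135)&(W[...,2]>.08)&(W[...,2]<.1)).astype(np.uint8)
    k,l,st,_=cv2.connectedComponentsWithStats(m,connectivity=8)
    b=1+np.argmax(st[1:,4]); r,c=np.nonzero(l==b); 
    R=np.array([pt(im,x,y,.09) for x,y in zip(c,r)]); print(' rim',st[b],rect(R),rect(W[l==b]))
    # shaded plate z-check and pots
    for q in ['mug_mid','bowl_mid','pot_mid']:
        o_=models.outline_of(n,q)[0]; Q=W[o_['region']]; print(q,np.median(Q,0),rect(Q))
    hsv=cv2.cvtColor(im['pixels'],cv2.COLOR_RGB2HSV)
    m=(d<.06)&(hsv[...,1]<70)&(hsv[...,2]>190); print(' lever px',m.sum(),W[m&(W[...,2]>.04)][:, :].mean(0), np.percentile(W[m],[5,50,95],axis=0))
```

```text
top [0.5804 0.173  0.09  ] [580.2 172.6 201.8 148.5  72.9] [np.float64(0.1476740305142255), np.float64(0.2001218864888327), np.float64(0.14850955577453423), np.float64(0.20184084719478115)]
 rim [200 158  69  59 431] [580.7 175.9 200.7 149.7  73.1] [581.  176.4 201.2 150.1  73.2]
mug_mid [0.733  0.0025 0.0234] [597.7 -16.3 338.  108.   13.4]
bowl_mid [0.5814 0.5306 0.0254] [540.3 287.3 611.2 144.7  80.9]
pot_mid [ 0.5623 -0.521   0.0739] [ 535.7 -308.5  147.8  635.9    7.5]
 lever px 220 [0.5778 0.1653 0.0696] [[ 0.5282  0.1361 -0.002 ]
 [ 0.5705  0.1694  0.006 ]
 [ 0.6352  0.2152  0.0789]]
scene [0.5855 0.1774 0.09  ] [585.9 177.7 197.  148.6  73.2] [np.float64(0.1486066201928563), np.float64(0.1962343751348589), np.float64(0.1474033505454588), np.float64(0.1947465671900247)]
 rim [289 204  72  54 541] [590.2 174.5 199.8 156.6  73. ] [585.9 175.1 201.  156.4  72.9]
mug_mid [0.728  0.0024 0.0481] [1006.2   76.3  660.6  113.8   12.5]
bowl_mid [0.5617 0.5265 0.0286] [894.8 298.6 157.5 970.7  55.9]
pot_mid [ 0.5896 -0.5147  0.0713] [ 922.4 -285.4 1117.7  146.3   34.6]
 lever px 46 [0.5819 0.1673 0.0629] [[0.5692 0.1584 0.0385]
 [0.5827 0.1697 0.0589]
 [0.593  0.1785 0.0795]]
```

{"name": "jog_arm", "arguments": {"plan": "0 0 -6.62 0 0 0 255;0 0 -6.62 0 0 0 255;0 0 -6.62 0 0 0 255;0 0 -6.62 0 0 0 255;0 0 -6.62 0 0 0 255;0 0 -6.62 0 0 0 255;0 0 -6.62 0 0 0 255;0 0 -6.62 0 0 0 255;0 0 -6.64 0 0 0 255;0 0 -0.8 0 0 0 255"}}

```text
time_s: 2.63
position: [0.1274, -0.535, 0.2313]
tool_rot: [[0.275, 0.961, -0.0], [0.961, -0.275, 0.0], [0.0, -0.0, -1.0]]
ft_force: [-0.3, -0.3, -0.1]
grip_width: 0.0004
gripper_force: 0.0
```

{"name": "jog_arm", "arguments": {"plan": "0 0 0 3.8 1.14 0 255;0 0 0 3.8 1.14 0 255;0 0 0 3.8 1.14 0 255;0 0 0 3.8 1.14 0 255;0 0 0 3.8 1.14 0 255;0 0 0 3.8 1.14 0 255;0 0 0 3.8 1.14 0 255;0 0 0 3.8 1.14 0 255;0 0 0 3.8 1.14 0 255;0 0 0 3.8 1.14 0 255"}}

```text
time_s: 3.47
position: [0.3435, -0.2002, 0.2316]
tool_rot: [[0.283, 0.959, 0.001], [0.959, -0.283, -0.001], [-0.0, 0.001, -1.0]]
ft_force: [0.5, 0.1, 0.2]
grip_width: 0.0002
gripper_force: 0.0
```

{"name": "jog_arm", "arguments": {"plan": "0 0 0.5 3.7 1.22 0 255;0 0 0 3.8 1.22 0 255;0 0 0 3.8 1.22 0 255;0 0 0 3.8 1.22 0 255;0 0 0 3.8 1.22 0 255;0 0 0 3.8 1.22 0 255;0 0 0 3.8 1.22 0 255;0 0 0 3.8 1.22 0 255;0 0 0 3.8 1.22 0 255;0 0 0 3.6 1.2 0 255"}}

```text
time_s: 4.3
position: [0.5685, 0.1266, 0.2313]
tool_rot: [[0.29, 0.957, 0.0], [0.957, -0.29, 0.0], [0.0, 0.0, -1.0]]
ft_force: [1.0, -1.2, 0.6]
grip_width: 0.0001
gripper_force: 0.0
```

Run:
```python
from h import *
s=env.observe();print(s['position'],s['tool_rot'][:2,0],s['q'],s['ft_force'])
R=s['tool_rot'];b=np.array([.583,.1755,0])
print('tool err to y=-.05,z=.058', R.T@(b-.05*np.array([.2924,.9563,0])+[0,0,.058]-s['position']))
```

```text
[0.56846437 0.12659079 0.23134163] [0.29008363 0.95700129] [9.13486121e-01 2.50901728e+01 6.89865371e+01 2.64577202e-03
 8.59085337e+01 1.77762613e+01] [ 1.01180929 -1.17539876  0.55304087]
tool err to y=-.05,z=.058 [ 0.00100146 -0.00043823  0.17334165]
```

{"name": "jog_arm", "arguments": {"plan": "0 0 0 0 0 2.5 255;0 0 0 0 0 2.5 255;0 0 0 0 0 2.5 255;0 0 0 0 0 2.5 255;0 0 0 0 0 2 255;0 0 0 0 0 1.5 255;0 0 0 0 0 1.5 255;0 0 0 0 0 1.5 255;0 0 0 0 0 0.8 255;0 0 0 0 0 0 255"}}

```text
time_s: 5.13
position: [0.5669, 0.1243, 0.0568]
tool_rot: [[0.289, 0.957, -0.003], [0.957, -0.289, -0.0], [-0.001, -0.003, -1.0]]
ft_force: [0.3, -0.4, 0.6]
grip_width: -0.0002
gripper_force: 0.0
```

{"name": "jog_arm", "arguments": {"plan": "0 0 0 0.6 0 0 255;0 0 0 0.6 0 0 255;0 0 0 0.6 0 0 255;0 0 0 0.6 0 0 255;0 0 0 0.6 0 0 255;0 0 0 0.4 0 0 255;0 0 0 0.4 0 0 255;0 0 0 0.3 0 0 255;0 0 0 0.2 0 0 255;0 0 0 0.1 0 0 255"}}

```text
time_s: 5.97
position: [0.5805, 0.1666, 0.0585]
tool_rot: [[0.287, 0.958, 0.0], [0.958, -0.287, -0.0], [-0.0, 0.0, -1.0]]
ft_force: [-1.4, -2.9, 4.0]
grip_width: 0.0002
gripper_force: 2.2
```

{"name": "jog_arm", "arguments": {"plan": "0 0 0 0.2 0 0 255;0 0 0 0.2 0 0 255;0 0 0 0.2 0 0 255;0 0 0 0.2 0 0 255;0 0 0 0 0 0 255;0 0 0 0 0 0 255"}}

```text
time_s: 6.47
position: [0.5824, 0.1742, 0.0579]
tool_rot: [[0.287, 0.958, -0.001], [0.958, -0.287, -0.0], [-0.0, -0.001, -1.0]]
ft_force: [-0.3, -4.1, -0.1]
grip_width: 0.0
gripper_force: 1.4
```

Run:
```python
from h import *
s=env.observe();R=s['tool_rot'];print(s['position'],s['ft_force'], R.T@(s['position']-[.583,.1755,0]))
```

```text
[0.5824015  0.17424602 0.05794734] [-0.32172187 -4.09815183 -0.10614952] [-0.00138886 -0.00026105 -0.05794676]
```

{"name": "jog_arm", "arguments": {"plan": "0 0 0 0.15 0 0 255;0 0 0 0.15 0 0 255;0 0 0 0.15 0 0 255;0 0 0 0 0 0 255;0 0 0 0 0 0 255"}}

```text
time_s: 6.88
position: [0.5826, 0.1751, 0.0577]
tool_rot: [[0.288, 0.958, -0.005], [0.958, -0.288, -0.006], [-0.007, -0.003, -1.0]]
ft_force: [-5.9, -21.2, 2.2]
grip_width: -0.0002
gripper_force: 10.2
```

{"name": "jog_arm", "arguments": {"plan": "0 0 0 -1 0 0 255;0 0 0 -1.5 0 0 255;0 0 0 0 0 -1 255;0 0 0 0 0 -2.4 255;0 0 0 0 0 -3 255;0 0 0 0 0 -3 255;0 0 0 0 0 -3 255;0 0 0 0 0 -3 255;0 0 0 0 0 -3 255;0 0 0 0 0 0 255"}}

```text
time_s: 7.72
position: [0.5784, 0.1551, 0.2495]
tool_rot: [[0.287, 0.958, 0.012], [0.958, -0.287, 0.002], [0.005, 0.011, -1.0]]
ft_force: [-0.1, -0.2, -0.1]
grip_width: -0.0001
gripper_force: 0.0
```

{"name": "jog_arm", "arguments": {"plan": "0 0 0 -3.5 -0.4 0 100;0 0 0 -3.7 -0.4 0 0;0 0 0 -3.7 -0.4 0 0;0 0 0 -3.7 -0.4 0 0;0 0 0 -3.7 -0.4 0 0;0 0 0 -3.7 -0.4 0 0;0 0 0 -3.7 -0.4 0 0;0 0 0 -3.7 -0.4 0 0;0 0 -6.1 0 0 0 0;0 0 -6.1 0 0 0 0"}}

```text
time_s: 8.55
position: [0.461, -0.1194, 0.2427]
tool_rot: [[0.077, 0.997, 0.001], [0.997, -0.077, 0.0], [0.0, 0.001, -1.0]]
ft_force: [0.4, 0.9, -0.1]
grip_width: 0.085
gripper_force: 0.0
```

Run:
```python
from h import *
np.set_printoptions(precision=4,suppress=True)
s=env.observe();R=s['tool_rot'];print(s['position'],s['grip_width'],np.degrees(np.arctan2(R[1,0],R[0,0])),s['ft_force'], 'to cover',R.T@(np.array([.4927,-.2165,.016])-s['position']))
im=cam('scene');W=cloud(im)
hsv=cv2.cvtColor(im['pixels'],cv2.COLOR_RGB2HSV); d=np.linalg.norm(W[...,:2]-[.583,.1755],axis=-1)
m=(d<.06)&(hsv[...,1]<70)&(hsv[...,2]>190)
print(models.tip_of('scene','lever_tip')[:1])
B=np.array([[.9563,.2924],[-.2924,.9563]]); Q=W[m]; print(np.c_[(Q[:,:2]-[.583,.1755])@B,Q[:,2]][Q[:,2].argsort()[-6:]])
cv2.imwrite('pics/lev.png',cv2.resize(im['pixels'][190:280,270:380,::-1],None,fx=4,fy=4))
```

```text
[ 0.461  -0.1194  0.2427] 0.08500697970087047 85.55916339730288 [ 0.3573  0.8664 -0.1198] to cover [-0.0945  0.0389  0.2267]
[{'at': [335.3, 234.8], 'confidence': 0.41}]
[[ 0.0082  0.0228  0.0771]
 [-0.0005  0.0235  0.0775]
 [ 0.0041  0.0248  0.0786]
 [ 0.0127  0.0273  0.0799]
 [-0.0024  0.0226  0.0802]
 [ 0.0068  0.022   0.0807]]
```

View pics/lev.png

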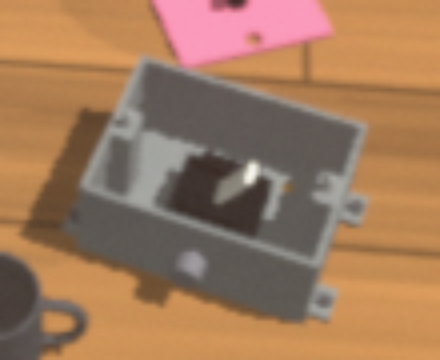

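The picture shows the lever now leaning right, tip at about (333,233) full-frame, i.e. box y ≈ +24 mm, so it's on. On to the cover.

{"name": "jog_arm", "arguments": {"plan": "0 0 0 -3.2 1.3 0 0;0 0 0 -3.2 1.3 0 0;0 0 0 -3.0 1.3 0 0;0 0 0 0 0 3 0;0 0 0 0 0 3 0;0 0 0 0 0 3 0;0 0 0 0 0 3 0;0 0 0 0 0 3 0;0 0 0 0 0 1 0;0 0 0 0 0 0 0"}}

```text
time_s: 9.48
position: [0.4925, -0.2136, 0.0806]
tool_rot: [[0.08, 0.997, -0.003], [0.997, -0.08, 0.003], [0.003, -0.004, -1.0]]
ft_force: [-0.1, -0.4, 0.4]
grip_width: 0.0854
gripper_force: 0.0
```

Run:
```python
from h import *
np.set_printoptions(precision=4,suppress=True)
s=env.observe();R=s['tool_rot'];print(s['position'],np.degrees(np.arctan2(R[1,0],R[0,0])),s['ft_force'], 'to cover',R.T@(np.array([.4927,-.2165,.016])-s['position']))
```

```text
[ 0.4925 -0.2136  0.0806] 85.39962759476607 [-0.0983 -0.3967  0.354 ] to cover [-0.003   0.0007  0.0645]
```

{"name": "jog_arm", "arguments": {"plan": "0 0 0 -0.2 0 2 0;0 0 0 0 0 2 0;0 0 0 0 0 1.3 0;0 0 0 0 0 0.9 0;0 0 0 0 0 0.3 0;0 0 0 0 0 0 0;0 0 0 0 0 0 255;0 0 0 0 0 0 255;0 0 0 0 0 0 255;0 0 0 0 0 0 255", "grip_force": 60}}

```text
time_s: 10.32
position: [0.4931, -0.2168, 0.0179]
tool_rot: [[0.079, 0.997, 0.001], [0.997, -0.079, -0.001], [-0.001, 0.001, -1.0]]
ft_force: [-0.6, -0.2, 0.2]
grip_width: 0.0384
gripper_force: 0.0
```

{"name": "jog_arm", "arguments": {"plan": "0 0 0 0 0 0 255;0 0 0 0 0 0 255;0 0 0 0 0 0 255;0 0 0 0 0 0 255;0 0 0 0 0 0 255;0 0 0 0 0 0 255", "grip_force": 80}}

```text
time_s: 10.82
position: [0.4928, -0.2167, 0.0178]
tool_rot: [[0.079, 0.997, -0.0], [0.997, -0.079, -0.0], [-0.0, 0.0, -1.0]]
ft_force: [-1.7, 0.5, 5.5]
grip_width: 0.0166
gripper_force: 79.2
```

{"name": "jog_arm", "arguments": {"plan": "0 0 0 0 0 -0.5 255;0 0 0 0 0 -1 255;0 0 0 0 0 -2 255;0 0 0 0 0 -2.5 255;0 0 0 0 0 -3 255;0 0 0 0 0 -3 255;0 0 0 0 0 -3 255;0 0 0 0 0 -3 255;0 0 4 0 0 -1.2 255;0 0 4 0 0 -0.4 255"}}

```text
time_s: 11.65
position: [0.4934, -0.2169, 0.2168]
tool_rot: [[0.219, 0.976, 0.004], [0.976, -0.219, -0.003], [-0.002, 0.005, -1.0]]
ft_force: [-0.3, 0.6, -5.1]
grip_width: 0.0167
gripper_force: 78.6
```

Run:
```python
from h import *
np.set_printoptions(precision=4,suppress=True)
s=env.observe();R=s['tool_rot'];print(s['position'],s['grip_width'],np.degrees(np.arctan2(R[1,0],R[0,0])),s['ft_force'])
a=np.radians(73);X=np.array([np.cos(a),np.sin(a),0]);Y=np.array([np.sin(a),-np.cos(a),0])
d=np.array([.583,.1755,0])-s['position'];print('after turning to 73',d@X,d@Y)
```

```text
[ 0.4934 -0.2169  0.2168] 0.016743482078224185 77.32337269899206 [-0.303   0.64   -5.1035]
after turning to 73 0.40144111980612945 -0.029031009412590646
```

{"name": "jog_arm", "arguments": {"plan": "0 0 4.3 0 0 0 255;0 0 0 1.5 -0.2 0 255;0 0 0 3 -0.3 0 255;0 0 0 3.5 -0.3 0 255;0 0 0 3.5 -0.3 0 255;0 0 0 3.5 -0.3 0 255;0 0 0 3.5 -0.3 0 255;0 0 0 3.5 -0.3 0 255;0 0 0 3.5 -0.3 0 255;0 0 0 3.5 -0.3 0 255"}}

```text
time_s: 12.48
position: [0.5515, 0.0704, 0.2138]
tool_rot: [[0.289, 0.957, -0.0], [0.957, -0.289, 0.0], [-0.0, -0.0, -1.0]]
ft_force: [0.6, 0.4, -4.3]
grip_width: 0.0161
gripper_force: 78.4
```

{"name": "jog_arm", "arguments": {"plan": "0 0 0 3.5 -0.3 0 255;0 0 0 3 0 0 255;0 0 0 2 0 0 255;0 0 0 1.4 0 0 255;0 0 0 0.7 0 0 255;0 0 0 0 0 0 255;0 0 0 0 0 0 255;0 0 0 0 0 0 255"}}

```text
time_s: 13.15
position: [0.5795, 0.1696, 0.2134]
tool_rot: [[0.29, 0.957, -0.0], [0.957, -0.29, -0.0], [-0.0, -0.0, -1.0]]
ft_force: [-0.8, 0.5, -2.7]
grip_width: 0.0165
gripper_force: 78.4
```

```bash
cat > c.py <<'E'
from h import *
from m import rect
np.set_printoptions(precision=4,suppress=True)
s=env.observe();R=s['tool_rot'];p=s['position'];zt=p[2]-.0178+.006
a=np.arctan2(R[1,0],R[0,0]);print(p,R[:,2],s['ft_force'],s['grip_width'],'yaw',np.degrees(a),'to box',R.T@(np.array([.583,.1755,p[2]])-p))
for n in ['top','scene']:
    im=cam(n);W=cloud(im);hsv=cv2.cvtColor(im['pixels'],cv2.COLOR_RGB2HSV)
    d=np.linalg.norm(W[...,:2]-p[:2],axis=-1)
    m=(d<.15)&(abs(W[...,2]-zt)<.015)
    r,c=np.nonzero(m);P=np.array([pt(im,x,y,zt) for x,y in zip(c,r)])
    print(n,m.sum(),np.median(W[m][:,2]),zt,rect(P))
    q=W[m]; A=np.c_[q[:,:2]-p[:2],np.ones(len(q))]; print(' plane',np.linalg.lstsq(A,q[:,2],rcond=None)[0])
    save(im,f'held_{n}.png')
E
python3 c.py
```

```text
[0.5795 0.1696 0.2134] [-0.0003 -0.0004 -1.    ] [-0.8281  0.5055 -2.6584] 0.01652126576570814 yaw 73.11983274447226 to box [ 0.0066  0.0016 -0.    ]
top 1138 0.200994397925637 0.20163977415703435 [577.1 168.9 200.1 149.8  73.2]
 plane [ 0.0026 -0.0006  0.201 ]
scene 2158 0.1996484408006235 0.20163977415703435 [585.  168.1 199.9 153.6  73. ]
 plane [-0.0016 -0.0006  0.1997]
```

View pics/held_scene.png

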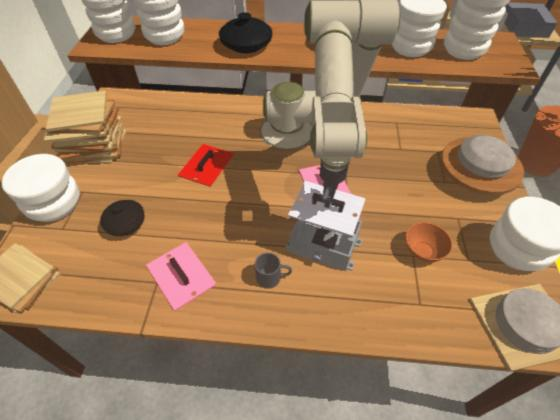

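The picture shows the cover held level above the box, at about (330,206), squared up. I'll correct by ~8 mm along box y, come down to just above the pins and measure again.

{"name": "jog_arm", "arguments": {"plan": "0 0 0 0.4 0.1 1 255;0 0 0 0.38 0 1.5 255;0 0 0 0 0 1.5 255;0 0 0 0 0 1.5 255;0 0 0 0 0 1.2 255;0 0 0 0 0 0.9 255;0 0 0 0 0 0.2 255;0 0 0 0 0 0 255;0 0 0 0 0 0 255;0 0 0 0 0 0 255"}}

```text
time_s: 14.08
position: [0.5833, 0.178, 0.1361]
tool_rot: [[0.289, 0.957, 0.002], [0.957, -0.289, 0.0], [0.001, 0.001, -1.0]]
ft_force: [-0.1, -0.0, -4.0]
grip_width: 0.0163
gripper_force: 78.3
```

```bash
cat >> c.py <<'E'
    x0,x1,y0,y1=(190,290,140,220) if n=='top' else (270,380,180,270)
    cv2.imwrite(f'pics/near_{n}.png',cv2.resize(im['pixels'][y0:y1,x0:x1,::-1],None,fx=6,fy=6,interpolation=cv2.INTER_CUBIC))
E
python3 c.py
```

```text
[0.5833 0.178  0.1361] [ 0.0016  0.0002 -1.    ] [-0.1482 -0.0208 -4.0233] 0.016340895405617718 yaw 73.18766001024484 to box [-0.0025  0.0005 -0.    ]
top 937 0.12384536874544527 0.12434560060183002 [581.  177.2 199.9 149.7  73.2]
 plane [-0.0015 -0.0021  0.1237]
scene 2026 0.1222351685860189 0.12434560060183002 [588.7 176.5 199.9 153.2  73.2]
 plane [0.0012 0.0011 0.1223]
```

View pics/near_scene.png

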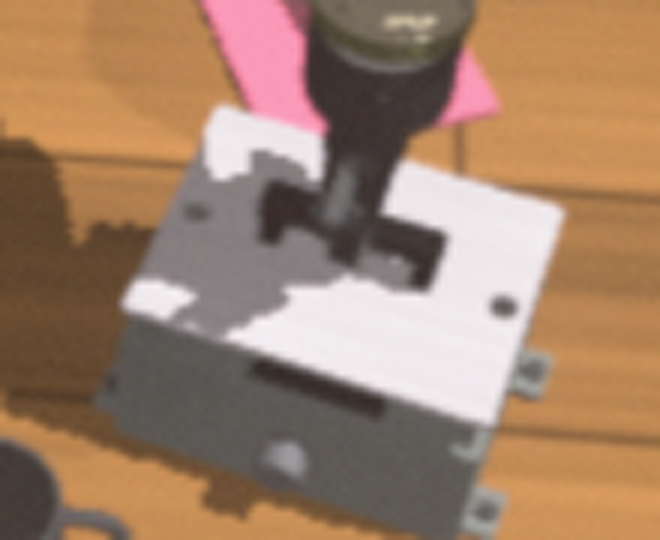

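View pics/near_top.png

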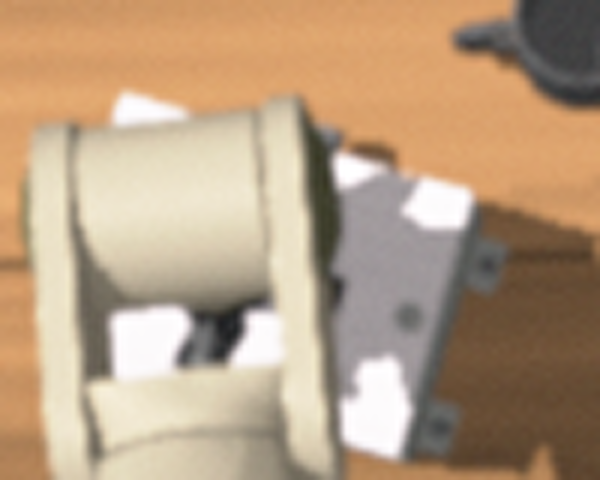

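Both crops show the plate squarely over the box, holes at (353,230) in the scene view and (258,192) in the top one. It sits about 1.3 mm too far along +y, so I'll correct that and lower gently.

{"name": "jog_arm", "arguments": {"plan": "0 0 0 -0.13 0 0.3 255;0 0 0 0 0 0.4 255;0 0 0 0 0 0.3 255;0 0 0 0 0 0.3 255;0 0 0 0 0 0.3 255;0 0 0 0 0 0 255;0 0 0 0 0 0 255"}}

```text
time_s: 14.77
position: [0.5824, 0.1768, 0.1191]
tool_rot: [[0.289, 0.957, -0.0], [0.957, -0.289, -0.0], [-0.0, -0.0, -1.0]]
ft_force: [-0.3, 0.4, -3.6]
grip_width: 0.0163
gripper_force: 78.4
```

{"name": "jog_arm", "arguments": {"plan": "0 0 0 0 0 0.2 255;0 0 0 0 0 0.2 255;0 0 0 0 0 0.2 255;0 0 0 0 0 0 255;0 0 0 0 0 0 255"}}

```text
time_s: 15.18
position: [0.5824, 0.1767, 0.1132]
tool_rot: [[0.289, 0.957, -0.0], [0.957, -0.289, -0.0], [-0.0, -0.0, -1.0]]
ft_force: [-0.1, -0.0, -4.6]
grip_width: 0.0162
gripper_force: 78.4
```

{"name": "jog_arm", "arguments": {"plan": "0 0 0 0 0 0.15 255;0 0 0 0 0 0.15 255;0 0 0 0 0 0.15 255;0 0 0 0 0 0.1 255;0 0 0 0 0 0 255;0 0 0 0 0 0 255"}}

```text
time_s: 15.68
position: [0.5825, 0.1768, 0.1079]
tool_rot: [[0.289, 0.957, 0.0], [0.957, -0.289, 0.0], [0.0, 0.0, -1.0]]
ft_force: [-0.8, 0.1, -2.1]
grip_width: 0.0166
gripper_force: 78.6
```

Nearly down, with the weight still partly on the wrist. A touch more, checking contact.

{"name": "jog_arm", "arguments": {"plan": "0 0 0 0 0 0.05 255;0 0 0 0 0 0.05 255;0 0 0 0 0 0.05 255;0 0 0 0 0 0 255;0 0 0 0 0 0 255"}}

```text
time_s: 16.1
position: [0.5825, 0.1768, 0.1078]
tool_rot: [[0.289, 0.957, 0.001], [0.957, -0.289, -0.0], [0.0, 0.001, -1.0]]
ft_force: [-5.0, -1.4, 9.5]
grip_width: 0.0168
gripper_force: 80.2
```

{"name": "jog_arm", "arguments": {"plan": "0 0 0 0 0 -0.1 255;0 0 0 0 0 0 180;0 0 0 0 0 0 120;0 0 0 0 0 0 60;0 0 0 0 0 0 60;0 0 0 0 0 0 60;0 0 0 0 0 0 60;0 0 0 0 0 -0.5 60;0 0 0 0 0 -1 60;0 0 0 0 0 -1.5 60", "grip_force": 20}}

```text
time_s: 16.93
position: [0.5821, 0.1767, 0.1375]
tool_rot: [[0.289, 0.957, -0.002], [0.957, -0.289, -0.0], [-0.001, -0.002, -1.0]]
ft_force: [-0.2, 0.0, -1.2]
grip_width: 0.0653
gripper_force: 0.0
```

{"name": "jog_arm", "arguments": {"plan": "0 0 0 0 0 -2.5 60;0 0 0 0 0 -3 60;0 0 0 -3 0 -2 60;0 0 0 -3.5 -1 0 60;0 0 0 -3.5 -1 0 60;0 0 0 -3.5 -1 0 60;0 0 0 -3.5 -1 0 60;0 0 0 -3.5 -1 0 60;0 0 0 -3.5 0 0 60;0 0 0 -3 0 0 60"}}

```text
time_s: 17.77
position: [0.4555, -0.0688, 0.2136]
tool_rot: [[0.289, 0.957, 0.002], [0.957, -0.289, -0.001], [-0.0, 0.002, -1.0]]
ft_force: [0.7, 0.5, 0.3]
grip_width: 0.0652
gripper_force: 0.0
```

Run:
```python
from h import *
from m import rect
np.set_printoptions(precision=4,suppress=True)
s=env.observe();print(s['position'],s['ft_force'],s['time_s'])
for n in ['top','scene']:
    im=cam(n);W=cloud(im);d=np.linalg.norm(W[...,:2]-[.583,.1755],axis=-1)
    m=(d<.13)&(abs(W[...,2]-.096)<.012);r,c=np.nonzero(m);P=np.array([pt(im,x,y,.096) for x,y in zip(c,r)])
    q=W[m];A=np.c_[q[:,:2]-[.583,.1755],np.ones(len(q))]
    print(n,rect(P),'plane',np.linalg.lstsq(A,q[:,2],rcond=None)[0])
    h=W[(d<.06)&(W[...,2]>.12)&(W[...,2]<.15)]; print(' handle',np.median(h,0))
    for o in ['mug_mid','bowl_mid','pot_mid']: print(o,[t['at'] for t in models.tip_of(n,o)[:1]])
    if n=='scene': cv2.imwrite('pics/final.png',cv2.resize(im['pixels'][170:300,240:400,::-1],None,fx=4,fy=4))
```

```text
[ 0.4555 -0.0688  0.2136] [0.6553 0.5038 0.3   ] 17.7667
top [580.2 175.9 200.8 149.8  73.2] plane [-0.0013 -0.0012  0.0955]
 handle [0.5793 0.1747 0.131 ]
mug_mid []
bowl_mid [[140.3, 189.3]]
pot_mid [[444.3, 189.0]]
scene [590.5 174.4 199.8 158.8  73.2] plane [-0.0071  0.003   0.0939]
 handle [0.588  0.1767 0.1287]
mug_mid [[265.9, 269.5]]
bowl_mid [[426.1, 242.8]]
pot_mid [[119.8, 216.3]]
```

View pics/final.png

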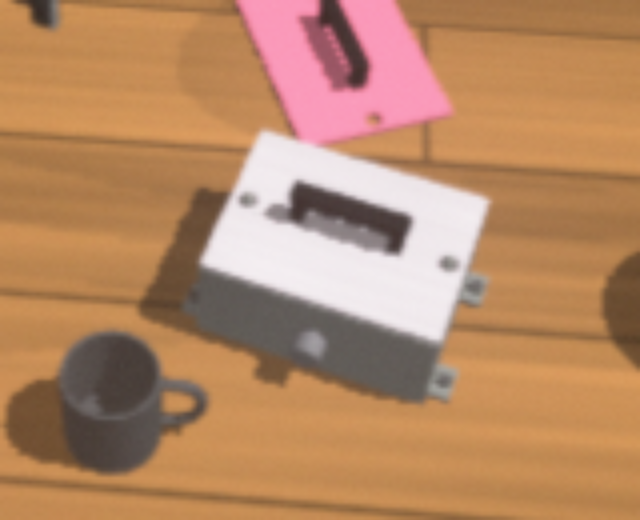

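The final picture shows the cover flush on the box, with pins in both holes at (302,220) and (352,236) full-frame, and its centre matching the box's to within 1 mm. I'm handing it in.

```bash
python3 -c "
from rig import job
print(job.close_job())"
```

```text
the job is handed in; nothing more can be done
None
```

The breaker lever is fully over, and the aluminium cover is home on both pins, flush on the rim and released; the mug, bowl and pot were not touched, and I handed the job in at about 18 s (no verdict was returned).

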